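# Lock the control box with the red screwdriver

### The arm

A 6-joint arm with a two-finger parallel gripper is mounted at the origin on a cart in front of the work surface, level with it; the furniture and walls round the work are solid. World frame = base frame: x ahead of the robot, y to its left, z up, the work surface at z = 0. Lengths are in mm, angles in rad, forces in N, time in s.
With the tool pointing down it reaches from about 300 to 775 mm from the base axis. Payload 14.6 kg.
Tool frame: the origin (TCP) lies at the centre of the arm's flange, where the gripper is bolted on; the fingertips stand 199 mm ahead of it and the grasp point (between the pads) lies 180 mm ahead of it; z points along the fingers, y is the line along which they close (so a half turn about z gives the same grasp; the last joint's range is limited). The gripper opens to 94 mm and grips with 3 to 60 N. Pads are 16 mm wide; open, the fingers measure 119 mm over their backs; the gripper's body (75 mm by 177 mm) begins 78 mm behind the grasp point.
Start: joints at [1.254, 0.3, 1.521, -0, 1.321, -0.067], TCP at [135.964, 532.921, 404.646] pointing down, gripper open.
Joint ranges: [-3.03, 3.03], [-0.79, 2.21], [0.23, 2.52], [-1.04, 4.18], [0, 3.07], [-2.55, 2.55]. Speed limits (rad/s): [2.22, 2.22, 2.57, 3.14, 3.14, 3.14].

### API

Orientations are given as [roll, pitch, yaw] about the fixed x, y, z axes, in that order (R = Rz(yaw) Ry(pitch) Rx(roll)).
In Python, from cell import manip, optics, workorder gives the robot as it stands.
- The arm moves only by the tool step_arm, never from a script. Its argument "increments" is a list that holds one entry, the list of rows, each a list of 7 numbers: the turn, a rotation vector about the tool's x, y, z as a fraction of full scale, then the shift along the tool's x, y, z as a fraction of full scale, then the closure, from -1 (fully open) to 1 (shut). In form: [[[wx, wy, wz, tx, ty, tz, fingers], ...]]. A call has 1 to 5 rows; each row shifts and turns the commanded pose from where the row before left it, along the tool's axes as they then stand; what a row does not reach is not made up. Full scale, the value 1, is 40 mm for a shift and 45 degrees for a turn. A row lasts 1/10 s, in which the tool goes at most 50 mm and 8.59 degrees, less where a joint would pass 70% of its speed; a pose out of reach is approached as far as the arm can. A call with a number of a shift or a turn outside -1 to 1 is refused whole. A call with a gripper value outside its range is refused whole. The fingers move at their own pace and stop on an object; "newtons" is the grip in N (left out, the last holds). Time passes only in rows, so rows that do not move let the fingers close. It gives the time, the measured TCP pose, the force, the opening and the grip force at its end, in the units of the state.
- manip.read_state(): the state, without advancing time (a new reading comes with each control period).
- optics.camera(name): name is "scene" or "top" or "wrist"; returns a dict with "frame" (480x640x3 uint8, red, green, blue), "range_z" (480x640 float32, mm along the optical axis (not along the pixel's ray), 0 where there is no reading), "mtx" (3x3 intrinsics, pixels), "cam_to_world" (4x4, takes a point from camera to world coordinates). Camera axes: x right, y down, z forward; pixel columns grow to the right and rows downward; lengths in mm; the calibration is good to about 2 mm. A picture is of the moment at which its call begins.
- workorder.sign_off(): hands the job in; it is judged then, once.
The state is a dict: "clock": time; "joints": joint angles; "qd": joint speeds; "effort": joint torques, N m; "eef_pos": TCP position; "eef_rot": TCP orientation; "wrist_force": force on the tool from outside, world axes, zero at the start; "moment": the same for the moment, N m; "finger_gap": finger opening in mm; "finger_force": force on a finger pad.
Only numpy, scipy, OpenCV 4.12 (cv2) and the standard library are available. Lean on these libraries where they do the work, as an engineer would, in place of code of your own. Each camera call takes 0.05 s, during which the arm holds its last target. There are 200 camera calls.

### The job

Take the red-handled screwdriver from the wooden stand, push its tip down into the dished brass screw on the grey control box so that the screw sinks, and, keeping it pushed in, turn the screw clockwise to its stop at the green mark. Then put the red screwdriver back upright in the stand, its handle resting on the top board, and let go.

Things in the scene. Friction and masses are not known exactly. Their poses are not given: they have to be found in the camera images.
- red_driver: Loose screwdriver, red six-sided handle, 202 mm, upright in the stand, handle up (not the black one). Its +y axis points from tip to handle. Centre line at x = 0, z = 0.011 m in its frame; tip y = -0.101 (8 mm flat blade); 6 mm shank to y = 0.009; handle y = 0.009 to 0.099, 22 mm across flats along its z (close the fingers along z), 26 mm across corners along x.
- driver_stand: Fixed wooden stand: board 184 x 64 mm, top 122 mm above the bench, on two end legs. Origin: centre of its foot, z up, long side along x. Three through holes, 16 mm wide, 3 mm chamfer, at y = 0, x = -0.06, 0, 0.06 m. Red and black driver hang in the outer ones, either way round; the middle is empty. In place, the handle's lower end rests on the board (red tip 9 mm above bench).
- screw_recess (a point): Bottom centre of the brass screw's recess, 37 mm above the bench with the screw up, z up: a six-sided funnel 6 mm wide at the bottom, 27 mm at the rim 19 mm higher, in a 50 mm round boss on a fixed grey box (114 x 134 mm, lid 30 mm high). The tip wedges some 2 mm above the bottom, at any yaw. Pushed, the screw sinks up to 6 mm on a spring (5 to 10 N) and turns with the tip; unpushed, the tip slips.
- screw (a joint): Turn of the screw in rad, growing clockwise seen from above. It starts between 0 and 0.25, its white pointer near the red mark on the lid; the stop, with the pointer at the green mark, is 1.20. It stays where it is left.
Mind the look-alikes: they are no part of the job. There is more than one size of the red_driver; the one meant has the size given above.

How it is judged (in metres and radians):
On the way, in this order (a step that is already met when the one before it is completed fails the run):
1. the red driver's tip is in the recess and has pushed the screw down by 2 mm or more, the screw not yet turned (height (world z) of screw_recess below 0.035 m and value of joint screw below 0.9 rad and y of screw_recess in the frame of red_driver between -0.115 and -0.095 m and x of screw_recess in the frame of red_driver between -0.01 and 0.01 m and z of screw_recess in the frame of red_driver between 0.001 and 0.021 m), for 0.1 s.
2. the screw is turned to 0.95 rad or more with the red driver's tip still seated and the screw still pushed down by 1 mm or more (height (world z) of screw_recess below 0.036 m and value of joint screw above 0.95 rad and y of screw_recess in the frame of red_driver between -0.115 and -0.095 m and x of screw_recess in the frame of red_driver between -0.01 and 0.01 m and z of screw_recess in the frame of red_driver between 0.001 and 0.021 m), for 0.1 s.
At the end, for the whole second after the job is handed in: The screw is at its stop at the green mark (joint over 0.9 rad) and the red driver hangs at rest in a hole of the stand (any free hole), handle up, within 0.2 rad of upright, its handle's lower end on the top board to within 8 mm (value of joint screw above 0.9 rad and angle between red_driver's own y axis and vertical below 0.2 rad and linear speed of red_driver below 0.02 m/s and z of red_driver in the frame of driver_stand between 0.103 and 0.119 m and y of red_driver in the frame of driver_stand between -0.03 and 0.03 m and x of red_driver in the frame of driver_stand between -0.09 and 0.09 m); the robot touches nothing.
It also fails if it takes over 56 s, if anything falls off the work surface, if the arm or the gripper's body presses on something with over 40 N, if the wrist force passes 120 N, or if a joint passes its speed limit or range.

## Working session

There is one attempt and no reset: what is moved stays moved. The work goes in short steps, Python scripts to look and compute and a tool call to move; the robot and the scene stay as the last step left them, time stands still between calls to the robot, and variables do not carry over. Pictures are saved under pics/ and viewed, at most 10 in all, crops included, and the job is handed in when it is done.

Besides the shell and the picture viewer there is one more tool, called in YAML: its name, and indented under it one key for each argument. step_arm: Moves the arm, as the interface text tells. Its arguments: {"type":"object","properties":{"increments":{"type":"array","items":{"type":"array","items":{"type":"array","items":{"type":"number"}}}},"newtons":{"type":"number"}},"required":["increments"]}

```bash
mkdir -p pics; ls
python3 - <<'E'
from cell import manip, optics
import cv2,numpy as np
s=manip.read_state(); print({k:np.round(v,3).tolist() for k,v in s.items()})
for n in("scene","top"):
    d=optics.camera(n); cv2.imwrite(f"pics/{n}0.png",d["frame"][:,:,::-1]); np.savez(f"pics/{n}0.npz",**d); print(n,np.round(d["cam_to_world"],3).tolist(),d["mtx"].tolist())
E
```

```text
pics
{'clock': 0.0, 'joints': [1.254, 0.3, 1.522, 0.0, 1.321, -0.067], 'qd': [-0.0, 0.001, -0.001, 0.0, -0.0, 0.0], 'effort': [0.002, -53.181, -35.273, 0.071, 0.025, -0.0], 'eef_pos': [135.937, 532.911, 404.096], 'eef_rot': [-3.14, -0.0, 2.892], 'wrist_force': [0.351, -0.138, 0.333], 'moment': [-0.021, -0.033, 0.024], 'finger_force': 0.0, 'finger_gap': 94.291}
scene [[0.525, -0.58, 0.623, 7.383], [-0.851, -0.348, 0.393, -487.42], [-0.011, -0.736, -0.677, 659.31], [0.0, 0.0, 0.0, 1.0]] [[472.58612271337705, 0.0, 318.69120100593506], [0.0, 472.58612271337705, 235.08491982907714], [0.0, 0.0, 1.0]]
top [[0.019, -0.998, 0.054, 451.352], [-1.0, -0.019, 0.002, -142.068], [-0.001, -0.055, -0.999, 933.767], [0.0, 0.0, 0.0, 1.0]] [[490.4229198316382, 0.0, 314.672922468612], [0.0, 490.4229198316382, 238.31772669146065], [0.0, 0.0, 1.0]]
```

View pics/scene0.png

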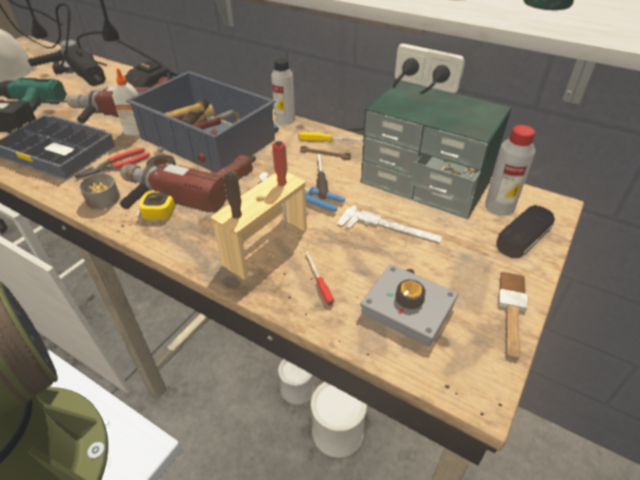

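View pics/top0.png

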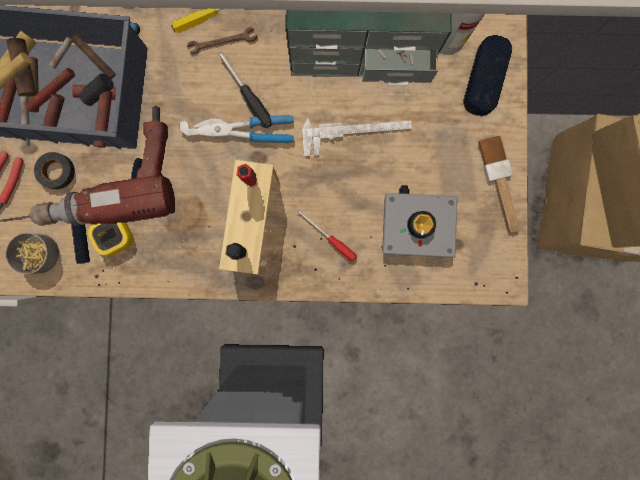

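The stand is at about (247,217) in the top view, with the red driver at (247,175) and the black one at (236,251). The brass screw is at (421,225). The smaller red driver lying at (335,240) is the decoy.

```bash
cat > h.py <<'E'
import numpy as np,cv2
def cloud(d):
    z=d["range_z"].astype(float); v,u=np.indices(z.shape); K=d["mtx"]
    p=np.stack([(u-K[0,2])/K[0,0]*z,(v-K[1,2])/K[1,1]*z,z],-1)
    w=p@d["cam_to_world"][:3,:3].T+d["cam_to_world"][:3,3]; w[z==0]=np.nan
    return w
def rect(pts):
    (c,s,a)=cv2.minAreaRect(pts[:,:2].astype(np.float32)); return np.round(c,1),np.round(s,1),round(a,2)
E
python3 - <<'E'
from h import *
d=np.load("pics/top0.npz"); w=cloud(d); z=w[...,2]; f=d["frame"].astype(int)
def reg(x0,x1,y0,y1,lo,hi):
    m=np.zeros(z.shape,bool); m[y0:y1,x0:x1]=True; return m&(z>lo)&(z<hi)
m=reg(210,285,150,285,112,130); print("board",rect(w[m]),np.median(z[m]))
m=reg(225,265,155,195,195,225); print("redtop",m.sum(),w[m].mean(0),rect(w[m]),z[m].max())
m=reg(225,265,155,195,135,225); print("red all",m.sum(),w[m].min(0),w[m].max(0))
m=reg(220,255,235,265,180,235); print("black",m.sum(),w[m].mean(0),rect(w[m]))
m=reg(375,465,185,265,24,36); print("lid",rect(w[m]),np.median(z[m]))
m=reg(400,445,205,245,45,75); print("boss",m.sum(),w[m].mean(0),rect(w[m]),np.nanpercentile(z[m],[5,50,95]))
g=(f[...,0]-f[...,2]>60)&reg(400,445,205,245,20,75); print("brass",w[g].mean(0),rect(w[g]))
print("bench",np.median(z[270:290,300:370]))
c=f[140:290,205:285].astype(np.uint8)[:,:,::-1]; e=f[180:270,375:465].astype(np.uint8)[:,:,::-1]
cv2.imwrite("pics/c1.png",np.hstack([cv2.resize(c,(320,600),interpolation=2),cv2.resize(e,(470,600),interpolation=2)]))
E
```

```text
board (array([530.2, -25.1]), array([ 65. , 184.6]), 83.31) 122.60011868016778
redtop 212 [588.07846072 -33.1339863  208.0956605 ] (array([588.8, -32.1]), array([22.5, 24.1]), 82.41) 214.50655322802947
red all 306 [576.53666217 -43.98199032 135.04931252] [600.53917906 -20.49701208 214.50655323]
black 233 [470.0405075  -20.87922295 206.47486135] (array([470.4, -19.2]), array([24.9, 22.1]), 53.92)
lid (array([ 534.9, -334.2]), array([134.7, 124.7]), 88.17) 30.16973937741011
boss 465 [ 529.31417106 -333.60998989   51.9529253 ] (array([ 529.3, -333.2]), array([46.6, 47.2]), 63.18) [46.41810315 52.20176513 56.6583405 ]
brass [ 529.52794651 -335.65446404   48.31884269] (array([ 522.5, -338.1]), array([52., 35.]), 20.44)
bench nan
```

View pics/c1.png

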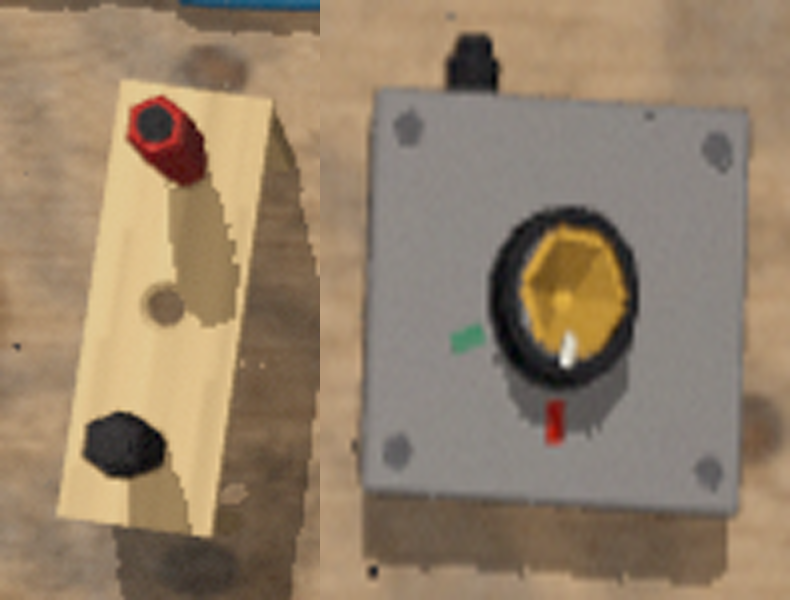

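The left crop shows the red driver at one end of the board, black at the other and the middle hole free. The right crop shows the white pointer at the red mark, with green clockwise from it. Next I'll move above the red driver for a close look.

step_arm:
  increments:
    - [[0,0,0,0,0,-0.9,-1],[0,0,0,0,0,-0.9,-1],[0,0,0,-0.9,-0.68,0,-1],[0,0,0,-0.9,-0.68,0,-1],[0,0,0,-0.9,-0.68,0,-1]]

```text
clock: 0.6
eef_pos: [221.0, 425.8, 476.4]
eef_rot: [-3.141, -0.0, 2.893]
wrist_force: [1.0, 0.1, 0.1]
finger_gap: 93.9
finger_force: 0.0
```

step_arm:
  increments:
    - [[0,0,0,-0.9,-0.68,0,-1],[0,0,0,-0.9,-0.68,0,-1],[0,0,0,-0.9,-0.68,0,-1],[0,0,0,-0.9,-0.68,0,-1],[0,0,0,-0.9,-0.68,0,-1]]

```text
clock: 1.1
eef_pos: [361.9, 249.2, 476.6]
eef_rot: [-3.141, -0.0, 2.892]
wrist_force: [0.3, 0.8, -1.0]
finger_gap: 94.2
finger_force: 0.0
```

step_arm:
  increments:
    - [[0,0,0,-0.9,-0.68,0,-1],[0,0,0,-0.9,-0.68,0,-1],[0,0,0,-0.9,-0.68,0,-1],[0,0,0,-0.9,-0.68,0,-1],[0,0,0,-0.9,-0.68,0,-1]]

```text
clock: 1.6
eef_pos: [502.9, 72.8, 476.5]
eef_rot: [-3.142, -0.0, 2.892]
wrist_force: [0.6, -0.2, 0.2]
finger_gap: 93.8
finger_force: 0.0
```

step_arm:
  increments:
    - [[0,0,0,-0.9,-0.68,0,-1],[0,0,0,-0.9,-0.68,0,-1],[0,0,0,-0.9,-0.68,0,-1],[0,0,0.177,0,0,0,-1],[0,0,0.177,0,0,0,-1]]

```text
clock: 2.1
eef_pos: [587.1, -32.4, 475.5]
eef_rot: [-3.141, -0.002, 2.607]
wrist_force: [0.3, 1.4, -0.2]
finger_gap: 93.8
finger_force: 0.0
```

step_arm:
  increments:
    - [[0,0,0.177,0,0,0,-1],[0,0,0.177,0,0,0,-1],[0,0,0.177,0,0,0,-1],[0,0,0.177,0,0,0,-1],[0,0,0.177,0,0,0,-1]]

```text
clock: 2.6
eef_pos: [586.5, -31.2, 476.3]
eef_rot: [-3.141, -0.0, 1.913]
wrist_force: [0.3, 0.0, 0.6]
finger_gap: 93.8
finger_force: 0.0
```

step_arm:
  increments:
    - [[0,0,0.177,0,0,0,-1],[0,0,0.177,0,0,0,-1],[0,0,0.177,0,0,0,-1],[0,0,0,0,0,0,-1],[0,0,0,0,0,0,-1]]

```text
clock: 3.1
eef_pos: [586.5, -31.2, 476.4]
eef_rot: [-3.141, -0.0, 1.506]
wrist_force: [1.2, 0.9, 1.0]
finger_gap: 94.2
finger_force: 0.0
```

Run:
```python
from cell import manip, optics
from h import *
s=manip.read_state(); print({k:np.round(v,3).tolist() for k,v in s.items()})
d=optics.camera("wrist"); cv2.imwrite("pics/w1.png",d["frame"][:,:,::-1]); np.savez("pics/w1.npz",**d); print(np.round(d["cam_to_world"],3).tolist(),d["mtx"][0].tolist())
```

```text
{'clock': 3.1, 'joints': [-0.115, 0.343, 1.299, -0.0, 1.5, -0.05], 'qd': [-0.001, -0.003, -0.001, 0.001, -0.0, -0.002], 'effort': [-0.005, -57.31, -36.945, 0.074, 0.02, 0.445], 'eef_pos': [586.531, -31.159, 476.428], 'eef_rot': [-3.141, -0.0, 1.506], 'wrist_force': [1.227, 0.917, 1.009], 'moment': [-0.037, 0.073, 0.032], 'finger_force': 0.0, 'finger_gap': 94.23}
[[0.998, -0.063, -0.018, 591.304], [-0.065, -0.963, -0.262, 44.535], [-0.001, 0.262, -0.965, 456.699], [0.0, 0.0, 0.0, 1.0]] [337.77525790160985, 0.0, 318.3390674454358]
```

View pics/w1.png

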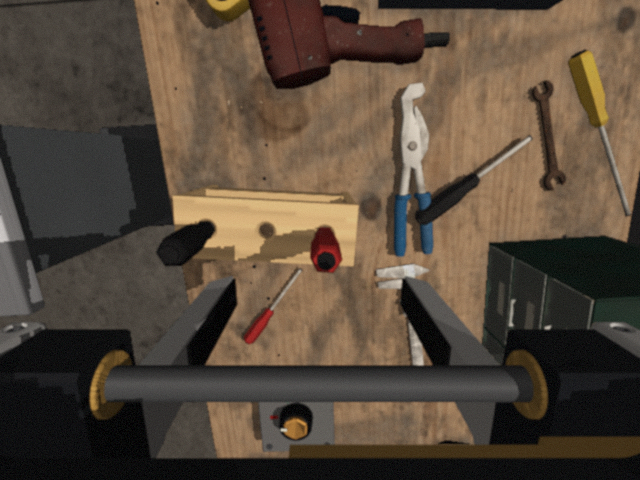

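The wrist view shows the red handle between the open fingers, its top at about (325,262). I'll rectify it into the handle-top plane to read the hexagon's yaw.

Run:
```python
from h import *
d=np.load("pics/w1.npz"); w=cloud(d); f=d["frame"]; T=np.linalg.inv(d["cam_to_world"]); z=w[...,2]
# orthographic view at z=209, 50mm around, x right, y up, 10px/mm
xs=np.arange(-25,25,.1)
X,Y=np.meshgrid(589+xs,-32-xs); P=np.stack([X,Y,np.full_like(X,209)],-1)@T[:3,:3].T+T[:3,3]
K=d["mtx"]; mx=(K[0,0]*P[...,0]/P[...,2]+K[0,2]).astype(np.float32); my=(K[1,1]*P[...,1]/P[...,2]+K[1,2]).astype(np.float32)
o=cv2.remap(f,mx,my,2)
t=np.load("pics/top0.npz"); T=np.linalg.inv(t["cam_to_world"]);K=t["mtx"];P=np.stack([X,Y,np.full_like(X,209)],-1)@T[:3,:3].T+T[:3,3]
mx=(K[0,0]*P[...,0]/P[...,2]+K[0,2]).astype(np.float32); my=(K[1,1]*P[...,1]/P[...,2]+K[1,2]).astype(np.float32)
o2=cv2.remap(t["frame"],mx,my,2)
i=np.hstack([o,o2])[:,:,::-1]; cv2.imwrite("pics/c2.png",cv2.resize(i,(800,400)))
m=(z>200)&(z<220)&(abs(w[...,0]-589)<25)&(abs(w[...,1]+32)<25); print(m.sum(),w[m].min(0),w[m].max(0))
m=(z>135)&(z<200)&(abs(w[...,0]-589)<16)&(abs(w[...,1]+32)<20); q=w[m]
for lo in(135,155,175): k=q[(q[:,2]>lo)&(q[:,2]<lo+20)]; print(lo,k[:,0].min(),k[:,0].max(),k[:,1].max())
```

```text
699 [579.3355573  -46.74745257 200.29658006] [604.34478235 -23.30703766 212.70747754]
135 582.1191673155583 597.5364330959868 -24.31625165507903
155 579.1698014248661 604.6116148691904 -23.16353078793894
175 578.9403651245926 604.6484074454434 -23.44749246970474
```

View pics/c2.png

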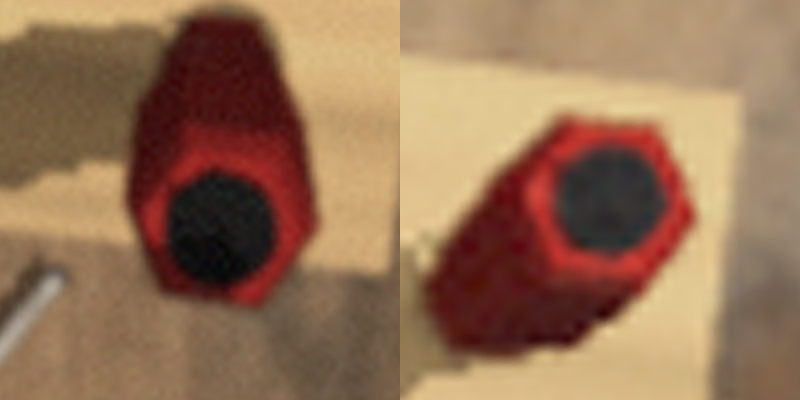

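The hexagon's corners point along the stand's long axis (-7°), so the flat normals are at 23°, 83° and -37°. I'll use tool yaw 113°, which leaves wrist travel for the clockwise turn. The handle is at about (590.7, -33.4).

step_arm:
  increments:
    - [[0,0,-0.148,0,0,0,-1],[0,0,-0.148,0,0,0,-1],[0,0,-0.148,0,0,0,-1],[0,0,-0.149,0,0,0,-1],[0,0,0,-0.09,0.075,0,-1]]

```text
clock: 3.65
eef_pos: [590.6, -33.2, 476.8]
eef_rot: [3.142, 0.0, 1.972]
wrist_force: [0.0, 0.2, -0.3]
finger_gap: 94.2
finger_force: 0.0
```

step_arm:
  increments:
    - [[0,0,0,0,0,0.8,-1],[0,0,0,0,0,0.8,-1],[0,0,0,0,0,0.8,-1],[0,0,0,0,0,0.76,-1],[0,0,0,0,0,0,-1]]

```text
clock: 4.15
eef_pos: [590.4, -33.4, 346.4]
eef_rot: [-3.136, -0.003, 1.966]
wrist_force: [0.3, 0.3, 0.7]
finger_gap: 93.7
finger_force: 0.0
```

step_arm:
  increments:
    - [[0,0,0,0,0,0,1],[0,0,0,0,0,0,1],[0,0,0,0,0,0,1],[0,0,0,0,0,0,1],[0,0,0,0,0,0,1]]
  newtons: 45

```text
clock: 4.65
eef_pos: [590.7, -33.3, 350.9]
eef_rot: [3.141, 0.0, 1.967]
wrist_force: [-0.1, -0.1, 0.8]
finger_gap: 57.4
finger_force: 0.0
```

step_arm:
  increments:
    - [[0,0,0,0,0,0,1],[0,0,0,0,0,0,1],[0,0,0,0,0,0,1]]

```text
clock: 4.95
eef_pos: [590.7, -33.3, 350.3]
eef_rot: [3.142, -0.0, 1.967]
wrist_force: [0.2, -0.6, 0.6]
finger_gap: 33.2
finger_force: 0.0
```

Run:
```python
from cell import manip
import numpy as np
s=manip.read_state(); print({k:np.round(v,3).tolist() for k,v in s.items()})
```

```text
{'clock': 4.95, 'joints': [-0.118, 0.439, 1.461, 0.0, 1.241, -0.515], 'qd': [0.001, 0.002, 0.0, -0.0, -0.0, -0.001], 'effort': [0.001, -59.925, -34.18, 0.054, 0.053, 0.001], 'eef_pos': [590.665, -33.329, 350.262], 'eef_rot': [3.142, -0.0, 1.967], 'wrist_force': [0.187, -0.563, 0.621], 'moment': [-0.093, 0.017, -0.008], 'finger_force': 0.0, 'finger_gap': 33.222}
```

step_arm:
  increments:
    - [[0,0,0,0,0,0,1],[0,0,0,0,0,0,1],[0,0,0,0,0,0,1],[0,0,0,0,0,0,1],[0,0,0,0,0,0,1]]

```text
clock: 5.45
eef_pos: [590.7, -33.3, 350.3]
eef_rot: [3.141, 0.0, 1.967]
wrist_force: [0.0, -0.1, 0.3]
finger_gap: 22.4
finger_force: 45.0
```

Run:
```python
from cell import manip,optics
from h import *
s=manip.read_state(); print({k:np.round(v,3).tolist() for k,v in s.items()})
```

```text
{'clock': 5.45, 'joints': [-0.118, 0.439, 1.461, 0.0, 1.241, -0.515], 'qd': [0.0, 0.0, 0.0, 0.001, 0.001, -0.0], 'effort': [-0.247, -59.763, -33.84, -0.072, 0.225, 0.001], 'eef_pos': [590.68, -33.287, 350.313], 'eef_rot': [3.141, 0.0, 1.967], 'wrist_force': [0.005, -0.103, 0.298], 'moment': [0.051, -0.089, -0.091], 'finger_force': 44.995, 'finger_gap': 22.428}
```

Gripped on the flats at a gap of 22.4 mm. I'll lift it and carry it over to the screw.

step_arm:
  increments:
    - [[0,0,0,0,0,-0.4,1],[0,0,0,0,0,-0.7,1],[0,0,0,0,0,-0.8,1],[0,0,0,0,0,-0.8,1],[0,0,0,0,0,-0.8,1]]

```text
clock: 5.95
eef_pos: [590.5, -33.3, 491.5]
eef_rot: [-3.141, -0.0, 1.967]
wrist_force: [0.6, 0.7, -1.0]
finger_gap: 22.0
finger_force: 45.0
```

step_arm:
  increments:
    - [[0,0,0,0,0,-0.1,1],[0,0,0,-0.395,-0.27,0,1],[0,0,0,-0.79,-0.54,0,1],[0,0,0,-0.79,-0.54,0,1],[0,0,0,-0.79,-0.54,0,1]]

```text
clock: 6.45
eef_pos: [563.2, -165.8, 493.2]
eef_rot: [-3.14, -0.001, 1.968]
wrist_force: [0.5, 0.0, -0.5]
finger_gap: 22.1
finger_force: 45.0
```

step_arm:
  increments:
    - [[0,0,0,-0.79,-0.54,0,1],[0,0,0,-0.79,-0.54,0,1],[0,0,0,-0.79,-0.54,0,1],[0,0,0,-0.79,-0.54,0,1],[0,0,0,-0.395,-0.265,0,1]]

```text
clock: 6.95
eef_pos: [528.3, -335.8, 492.8]
eef_rot: [-3.14, -0.001, 1.965]
wrist_force: [-0.3, 0.3, -0.5]
finger_gap: 22.1
finger_force: 45.0
```

step_arm:
  increments:
    - [[0,0,0,0,0,0,1],[0,0,0,0,0,0,1]]

```text
clock: 7.15
eef_pos: [529.4, -332.7, 493.6]
eef_rot: [-3.141, -0.001, 1.967]
wrist_force: [-0.2, -0.2, -0.3]
finger_gap: 22.3
finger_force: 45.0
```

Run:
```python
from cell import manip,optics
from h import *
s=manip.read_state(); print({k:np.round(v,3).tolist() for k,v in s.items()})
d=optics.camera("scene"); np.savez("pics/s2.npz",**d)
w=optics.camera("wrist"); np.savez("pics/w2.npz",**w)
a=cv2.resize(d["frame"][150:350,320:480],(480,600),interpolation=2)
T=np.linalg.inv(d["cam_to_world"]); p=T[:3,:3]@np.array([529.4,-333.6,39])+T[:3,3]; print((d["mtx"]@p)[:2]/p[2])
b=cv2.resize(w["frame"],(320,240)); b=np.vstack([b,np.zeros((360,320,3),np.uint8)])
cv2.imwrite("pics/c3.png",np.hstack([a,b])[:,:,::-1])
```

```text
{'clock': 7.15, 'joints': [-0.62, 0.43, 1.143, 0.0, 1.57, -1.016], 'qd': [0.022, -0.012, 0.003, -0.0, 0.003, -0.0], 'effort': [-2.013, -62.139, -37.793, -0.059, 0.057, -0.086], 'eef_pos': [529.386, -332.689, 493.609], 'eef_rot': [-3.141, -0.001, 1.967], 'wrist_force': [-0.236, -0.223, -0.329], 'moment': [-0.075, 0.044, 0.002], 'finger_force': 44.995, 'finger_gap': 22.304}
[406.49606763 293.94954784]
```

View pics/c3.png

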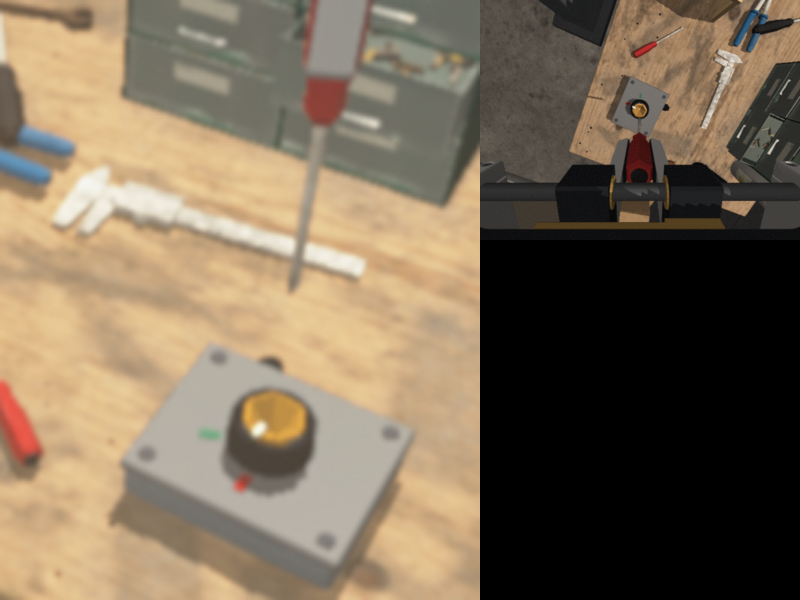

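In the crop, the driver is held upright with its tip at scene pixel (418,247). The dished screw's rim is centred near (411.7,288.5). I'll check both against projection.

Run:
```python
from h import *
d=np.load("pics/s2.npz");T=np.linalg.inv(d["cam_to_world"])
def pr(*q):
    p=T[:3,:3]@np.array(q)+T[:3,3]; return np.round((d["mtx"]@p)[:2]/p[2],1)
print("tip exp",pr(529.4,-332.7,152.3),"+x10",pr(539.4,-332.7,152.3),"+y10",pr(529.4,-322.7,152.3),"z+10",pr(529.4,-332.7,162.3),"handle low",pr(529.4,-332.7,262))
print("rim",pr(529.4,-333.6,56))
for n in("s2","top0"):
    e=np.load(f"pics/{n}.npz"); w=cloud(e); f=e["frame"].astype(int); h=w[...,2]
    near=(abs(w[...,0]-529)<45)&(abs(w[...,1]+333)<45)
    m=near&(h>53)&(h<62); print(n,"rim",m.sum(),rect(w[m]) if m.sum() else 0)
    g=near&(f[...,0]-f[...,2]>60)&(h>37); print(" brass",g.sum(),w[g].min(0),w[g].max(0))
# shank edges in the scene, by row
f=d["frame"].astype(int); z=d["range_z"]
w=cloud(d)
for r in (200,215,230,240,244):
    k=np.where((z[r,395:440]>0)&(z[r,395:440]<z[r,395:440].max()-60))[0]; print(r,k+395, np.round(w[r,395+k].mean(0),1) if len(k) else 0)
```

```text
tip exp [414.4 245.8] +x10 [417. 242.] +y10 [408.4 243.5] z+10 [415.2 241.1] handle low [424.4 188.7]
rim [407.7 287.4]
s2 rim 99 (array([ 528.7, -337.6]), array([32.6, 39.4]), 62.16)
 brass 465 [ 514.25609033 -355.90457984   37.45355728] [ 553.9618464  -300.76825924  412.51804611]
top0 rim 174 (array([ 528.9, -334.4]), array([47. , 43.4]), 0.58)
 brass 282 [ 512.76083874 -353.66681957   37.00418215] [ 548.38703182 -316.52585434   58.46800298]
200 [423 424 425 427] [ 528.3 -336.3  244.4]
215 [421 422 423 424] [ 527.6 -337.1  217.7]
230 [418 419 420 421] [ 528.1 -336.6  188. ]
240 [416 417 418 419] [ 528.7 -336.1  166.8]
244 [416 417 418 419] [ 529.  -337.1  158.7]
```

The tip and screw agree to about 1 mm in the same camera, well within the funnel. Descending.

step_arm:
  increments:
    - [[0,0,0,-0.02,0,0.8,1],[0,0,0,0,0,0.8,1],[0,0,0,0,0,0.7,1],[0,0,0,0,0,0.3,1],[0,0,0,0,0,0,1]]

```text
clock: 7.75
eef_pos: [529.8, -333.1, 389.2]
eef_rot: [-3.14, -0.002, 1.968]
wrist_force: [-0.4, -0.4, 0.2]
finger_gap: 22.4
finger_force: 45.0
```

step_arm:
  increments:
    - [[0,0,0,0,0,0.05,1],[0,0,0,0,0,0.05,1],[0,0,0,0,0,0,1]]

```text
clock: 8.05
eef_pos: [529.4, -333.9, 387.1]
eef_rot: [3.141, 0.001, 1.967]
wrist_force: [0.4, 0.3, -0.8]
finger_gap: 22.3
finger_force: 45.0
```

step_arm:
  increments:
    - [[0,0,0,0,0,0.05,1],[0,0,0,0,0,0.05,1],[0,0,0,0,0,0,1]]

```text
clock: 8.35
eef_pos: [529.4, -333.9, 382.0]
eef_rot: [-3.141, -0.0, 1.967]
wrist_force: [-0.8, -0.1, 0.0]
finger_gap: 22.5
finger_force: 45.0
```

step_arm:
  increments:
    - [[0,0,0,0,0,0.05,1],[0,0,0,0,0,0,1]]

```text
clock: 8.55
eef_pos: [529.5, -333.9, 380.2]
eef_rot: [3.141, 0.0, 1.967]
wrist_force: [0.3, -0.2, -0.8]
finger_gap: 22.5
finger_force: 45.0
```

step_arm:
  increments:
    - [[0,0,0,0,0,0.05,1],[0,0,0,0,0,0,1]]

```text
clock: 8.75
eef_pos: [529.6, -333.9, 378.6]
eef_rot: [3.141, 0.001, 1.967]
wrist_force: [2.7, -0.5, 0.9]
finger_gap: 22.4
finger_force: 45.0
```

step_arm:
  increments:
    - [[0,0,0,0,0,0.04,1],[0,0,0,0,0,0,1]]

```text
clock: 8.95
eef_pos: [529.5, -333.9, 377.0]
eef_rot: [3.141, 0.001, 1.967]
wrist_force: [2.0, 0.8, 5.2]
finger_gap: 22.2
finger_force: 45.0
```

step_arm:
  increments:
    - [[0,0,0,0,0,0.04,1],[0,0,0,0,0,0,1]]

```text
clock: 9.15
eef_pos: [529.5, -333.9, 375.5]
eef_rot: [3.141, 0.001, 1.967]
wrist_force: [2.5, -0.5, 5.9]
finger_gap: 22.0
finger_force: 45.0
```

step_arm:
  increments:
    - [[0,0,0,0,0,0.04,1],[0,0,0,0,0,0,1]]

```text
clock: 9.35
eef_pos: [529.5, -333.9, 374.0]
eef_rot: [3.141, 0.001, 1.967]
wrist_force: [2.5, -0.8, 7.0]
finger_gap: 22.1
finger_force: 45.0
```

step_arm:
  increments:
    - [[0,0,0,0,0,0.02,1],[0,0,0,0,0,0,1],[0,0,0,0,0,0,1]]

```text
clock: 9.65
eef_pos: [529.5, -333.9, 373.5]
eef_rot: [3.141, 0.001, 1.967]
wrist_force: [2.4, 0.4, 8.2]
finger_gap: 22.5
finger_force: 45.0
```

Run:
```python
from cell import manip,optics
from h import *
s=manip.read_state(); print({k:np.round(v,3).tolist() for k,v in s.items()})
d=optics.camera("scene"); np.savez("pics/s3.npz",**d)
a=cv2.resize(d["frame"][190:350,350:480],(480,590),interpolation=2)
cv2.imwrite("pics/c4.png",a[:,:,::-1])
```

```text
{'clock': 9.65, 'joints': [-0.621, 0.494, 1.325, 0.0, 1.321, -1.018], 'qd': [0.0, -0.0, -0.0, 0.001, 0.001, -0.0], 'effort': [-0.732, -58.705, -30.976, -0.463, 0.781, 0.006], 'eef_pos': [529.507, -333.908, 373.499], 'eef_rot': [3.141, 0.001, 1.967], 'wrist_force': [2.422, 0.382, 8.202], 'moment': [-0.113, -0.692, 0.051], 'finger_force': 44.996, 'finger_gap': 22.484}
```

View pics/c4.png

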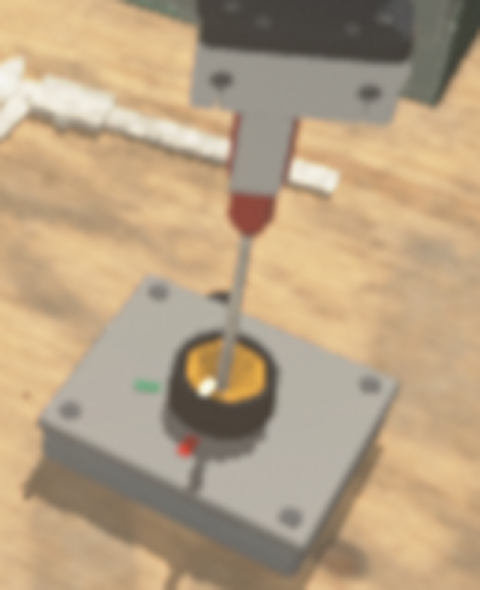

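The tip is seated in the recess and the force of 8 N matches about 3.5 to 4 mm of sink. Turning clockwise now.

step_arm:
  increments:
    - [[0,0,0.1,0,0,0,1],[0,0,0.1,0,0,0,1],[0,0,0.1,0,0,0,1],[0,0,0.1,0,0,0,1],[0,0,0.1,0,0,0,1]]

```text
clock: 10.2
eef_pos: [529.7, -333.9, 373.8]
eef_rot: [3.139, 0.001, 1.572]
wrist_force: [5.1, -0.8, 7.6]
finger_gap: 22.4
finger_force: 45.0
```

Run:
```python
from cell import manip
import numpy as np
s=manip.read_state(); print({k:np.round(v,3).tolist() for k,v in s.items()})
```

```text
{'clock': 10.2, 'joints': [-0.621, 0.494, 1.325, 0.001, 1.32, -0.622], 'qd': [0.001, -0.001, -0.001, 0.001, -0.002, 0.78], 'effort': [-1.298, -58.487, -29.863, -0.838, 1.692, -1.629], 'eef_pos': [529.677, -333.88, 373.759], 'eef_rot': [3.139, 0.001, 1.572], 'wrist_force': [5.149, -0.822, 7.614], 'moment': [-0.25, -1.468, 0.019], 'finger_force': 44.996, 'finger_gap': 22.434}
```

step_arm:
  increments:
    - [[0,0,0.1,0,0.02,0,1],[0,0,0.1,0,0.02,0,1],[0,0,0.1,0,0,0,1],[0,0,0.1,0,0,0,1],[0,0,0.1,0,0,0,1]]

```text
clock: 10.7
eef_pos: [531.2, -334.0, 373.7]
eef_rot: [3.139, 0.0, 1.179]
wrist_force: [3.0, -0.2, 8.2]
finger_gap: 22.5
finger_force: 45.0
```

Run:
```python
from cell import manip,optics
from h import *
s=manip.read_state(); print({k:np.round(v,3).tolist() for k,v in s.items()})
d=optics.camera("scene"); 
a=cv2.resize(d["frame"][190:350,350:480],(480,590),interpolation=2)
cv2.imwrite("pics/c5.png",a[:,:,::-1])
```

```text
{'clock': 10.7, 'joints': [-0.62, 0.497, 1.321, 0.0, 1.321, -0.228], 'qd': [0.001, -0.002, 0.0, -0.001, -0.0, 0.778], 'effort': [-0.638, -58.749, -30.233, -0.383, 1.399, -1.632], 'eef_pos': [531.182, -334.019, 373.688], 'eef_rot': [3.139, 0.0, 1.179], 'wrist_force': [3.047, -0.237, 8.238], 'moment': [-0.424, -1.025, 0.074], 'finger_force': 44.996, 'finger_gap': 22.521}
```

View pics/c5.png

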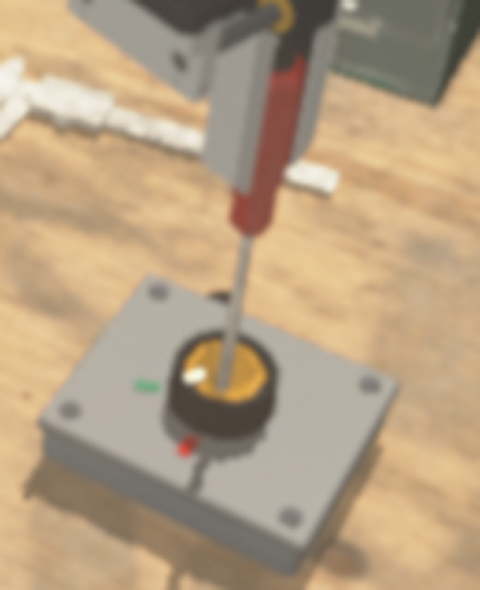

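The pointer moved from (207,387) to (195,375), about 45° clockwise, so the screw follows the tip. Continuing to the stop.

step_arm:
  increments:
    - [[0,0,0.1,0,0.02,0,1],[0,0,0.1,0,0,0,1],[0,0,0.1,0,0,0,1],[0,0,0.1,0,0,0,1],[0,0,0.1,0,0,0,1]]

```text
clock: 11.25
eef_pos: [531.9, -334.4, 373.7]
eef_rot: [3.139, -0.0, 0.786]
wrist_force: [2.8, -2.6, 7.5]
finger_gap: 22.1
finger_force: 45.0
```

step_arm:
  increments:
    - [[0,0,0.08,0,0,0,1],[0,0,0.08,0,0,0,1],[0,0,0,0,0,0,1]]

```text
clock: 11.55
eef_pos: [531.9, -334.4, 373.8]
eef_rot: [3.138, -0.001, 0.661]
wrist_force: [3.5, -1.4, 6.9]
finger_gap: 21.9
finger_force: 45.0
```

Run:
```python
from cell import manip,optics
from h import *
s=manip.read_state(); print({k:np.round(v,3).tolist() for k,v in s.items()})
d=optics.camera("scene"); t=optics.camera("top")
a=cv2.resize(d["frame"][240:320,370:460],(400,356),interpolation=2); b=cv2.resize(t["frame"][185:265,375:465],(400,356),interpolation=2)
cv2.imwrite("pics/c6.png",np.hstack([a,b])[:,:,::-1])
```

```text
{'clock': 11.55, 'joints': [-0.62, 0.499, 1.318, -0.0, 1.322, 0.29], 'qd': [0.001, -0.001, -0.001, -0.001, 0.001, -0.058], 'effort': [-0.253, -58.874, -30.058, -0.148, 1.553, 1.064], 'eef_pos': [531.912, -334.427, 373.787], 'eef_rot': [3.138, -0.001, 0.661], 'wrist_force': [3.476, -1.384, 6.903], 'moment': [-0.7, -1.021, 0.025], 'finger_force': 45.0, 'finger_gap': 21.891}
```

View pics/c6.png

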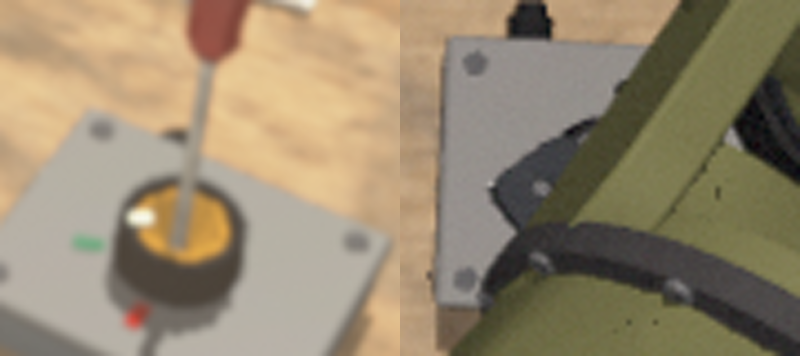

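The pointer at (140,216) seems near the green mark at (88,243). I'll measure the angle.

Run:
```python
from cell import optics
from h import *
def ang(d):
    f=d["frame"].astype(int); K=d["mtx"];C=d["cam_to_world"]
    v,u=np.indices(f.shape[:2]); roi=(v>240)&(v<320)&(u>365)&(u<460)
    def pl(m,z):
        r=np.stack([(u[m]-K[0,2])/K[0,0],(v[m]-K[1,2])/K[1,1],np.ones(m.sum())],-1)@C[:3,:3].T
        return (C[:3,3]+r*((z-C[2,3])/r[:,2])[:,None]).mean(0)
    R,G,B=[f[...,i] for i in range(3)]; c=np.array([528.7,-337.6])
    out={}
    for n,m,z in(("red",(R-G>70)&(R-B>70)&(v>295)&(v<325),30),("green",(G-R>30)&(G-B>10),30),("white",(R>215)&(G>205)&(B>180),54)):
        m=m&roi
        if m.sum(): p=pl(m,z)[:2]; out[n]=(m.sum(),np.round(p,1),round(np.arctan2(*(p-c)[::-1]),3))
    return out
for n in("s2","s3"): print(ang(np.load(f"pics/{n}.npz")))
d=optics.camera("scene"); print(ang(d))
```

```text
{'red': (np.int64(12), array([ 496.4, -337. ]), np.float64(3.122)), 'green': (np.int64(12), array([ 521.1, -306.8]), np.float64(1.812)), 'white': (np.int64(11), array([ 532.6, -335.5]), np.float64(0.503))}
{'red': (np.int64(12), array([ 496.4, -337. ]), np.float64(3.122)), 'green': (np.int64(13), array([ 521.1, -306.4]), np.float64(1.808)), 'white': (np.int64(10), array([ 530.4, -336.5]), np.float64(0.578))}
{'red': (np.int64(12), array([ 496.4, -337. ]), np.float64(3.122)), 'green': (np.int64(12), array([ 521.1, -306.8]), np.float64(1.812)), 'white': (np.int64(10), array([ 537.6, -326. ]), np.float64(0.916))}
```

Run:
```python
from cell import optics
from h import *
c=np.array([528.7,-337.6])
def ang(d):
    f=d["frame"].astype(int); K=d["mtx"];C=d["cam_to_world"]
    v,u=np.indices(f.shape[:2]); m=(v>272)&(v<305)&(u>393)&(u<430)&(f.min(-1)>150)&(f[...,0]>190)
    r=np.array([(u[m].mean()-K[0,2])/K[0,0],(v[m].mean()-K[1,2])/K[1,1],1])@C[:3,:3].T
    p=(C[:3,3]+r*(55-C[2,3])/r[2])[:2]; return m.sum(),u[m].mean(),v[m].mean(),p.round(1),np.arctan2(*(p-c)[::-1]).round(3)
for n in("s2","s3"): print(ang(np.load(f"pics/{n}.npz")))
print(ang(optics.camera("scene")))
```

```text
(np.int64(24), np.float64(412.5), np.float64(286.3333333333333), array([ 536.6, -339.4]), np.float64(-0.225))
(np.int64(21), np.float64(411.57142857142856), np.float64(289.14285714285717), array([ 530. , -340.6]), np.float64(-1.16))
(np.int64(26), np.float64(407.15384615384613), np.float64(285.5769230769231), array([ 533.5, -331. ]), np.float64(0.944))
```

By hand, the pointer is at about 1.89 rad against the green mark at 1.81, so it is nearly at the stop. I'll turn a little further to be sure, then retract.

step_arm:
  increments:
    - [[0,0,0.08,0,0,0.02,1],[0,0,0.08,0,0,0,1],[0,0,0.08,0,0,0,1],[0,0,0,0,0,0,1],[0,0,0,0,0,0,1]]

```text
clock: 12.25
eef_pos: [531.9, -334.5, 373.2]
eef_rot: [3.138, -0.002, 0.475]
wrist_force: [4.0, -2.4, 8.2]
finger_gap: 21.9
finger_force: 45.0
```

Run:
```python
from cell import manip,optics
from h import *
s=manip.read_state(); print({k:np.round(v,3).tolist() for k,v in s.items()})
d=optics.camera("scene")
cv2.imwrite("pics/c7.png",cv2.resize(d["frame"][180:320,340:480],(600,600),interpolation=2)[:,:,::-1])
```

```text
{'clock': 12.25, 'joints': [-0.62, 0.499, 1.318, -0.0, 1.32, 0.476], 'qd': [-0.0, -0.001, 0.001, 0.001, 0.001, -0.003], 'effort': [-0.14, -58.428, -29.438, -0.094, 1.825, 0.119], 'eef_pos': [531.93, -334.492, 373.152], 'eef_rot': [3.138, -0.002, 0.475], 'wrist_force': [3.964, -2.435, 8.2], 'moment': [-0.85, -1.168, 0.054], 'finger_force': 45.001, 'finger_gap': 21.862}
```

View pics/c7.png

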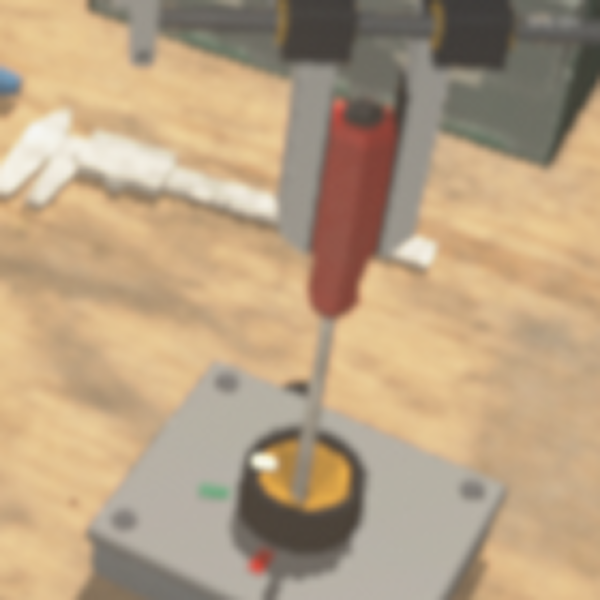

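The pointer moved only about 1 px to scene pixel (401.6,287.6) with the extra turn, so the screw is at its stop. Lifting out and checking the shank for tilt.

step_arm:
  increments:
    - [[0,0,0,0,0,-0.2,1],[0,0,0,0,0,-0.6,1],[0,0,0,0,0,-0.8,1],[0,0,0,0,0,-0.8,1],[0,0,0,0,0,-0.6,1]]

```text
clock: 12.8
eef_pos: [531.5, -334.2, 493.3]
eef_rot: [-3.141, 0.001, 0.475]
wrist_force: [-0.4, 0.6, -0.9]
finger_gap: 22.5
finger_force: 45.0
```

step_arm:
  increments:
    - [[0,0,0,0,0,0,1],[0,0,0,0,0,0,1]]

```text
clock: 13.0
eef_pos: [531.7, -334.3, 490.5]
eef_rot: [-3.14, 0.001, 0.475]
wrist_force: [-0.3, -0.3, -1.1]
finger_gap: 22.2
finger_force: 45.0
```

```bash
cat > sh.py <<'E'
from cell import manip,optics
from h import *
def shank(d,pos):
    w=cloud(d); tz=pos[2]-341.5
    for lo in (10,30,50,70,90):
        k=(abs(w[...,0]-pos[0])<20)&(abs(w[...,1]-pos[1])<20)&(w[...,2]>tz+lo)&(w[...,2]<tz+lo+20); q=w[k]
        print(lo,len(q),np.round(np.median(q,0),1) - np.round([pos[0],pos[1],tz],1) if len(q) else 0)
    k=(abs(w[...,0]-pos[0])<20)&(abs(w[...,1]-pos[1])<20)&(w[...,2]>tz-25); print("lowest",w[k][:,2].min()-tz)
E
python3 - <<'E'
from sh import *
s=manip.read_state(); p=s["eef_pos"]; print(p,s["eef_rot"],s["wrist_force"])
shank(np.load("pics/s2.npz"),[529.4,-332.7,493.6]); print(); d=optics.camera("scene"); shank(d,p)
E
```

```text
[ 531.72171811 -334.33112065  490.54166798] [-3.14005070e+00  1.04474023e-03  4.75075775e-01] [-0.25704395 -0.3012409  -1.11413017]
10 38 [-1.5 -4.3 19. ]
30 43 [-1.5 -4.2 39.1]
50 44 [-1.4 -4.1 60. ]
70 48 [-1.5 -4.  80.2]
90 42 [-1.5 -4.3 99.3]
lowest -2.1582688466480704

10 43 [-5.6 -3.4 20.5]
30 40 [-5.4 -3.  40.7]
50 46 [-5.1 -3.1 60.1]
70 46 [-5.2 -3.  80.3]
90 42 [-5.  -2.7 99. ]
lowest -0.9690834743619803
```

The driver is upright, sitting about 3 mm along the pads at -tool x, so it stood at about (591.8,-36). I'll check the hole centre against that in the wrist view.

Run:
```python
from h import *
d=np.load("pics/w1.npz"); w=cloud(d); z=w[...,2]
near=(abs(w[...,0]-535)<130)&(abs(w[...,1]+28)<60)
m=near&(z>116)&(z<128); r=cv2.minAreaRect(w[m][:,:2].astype(np.float32)); print(r, np.median(z[m]))
# robust edges in board frame
a=np.deg2rad(-6.7); R=np.array([[np.cos(a),np.sin(a)],[-np.sin(a),np.cos(a)]]); q=w[m][:,:2]@R.T
print(np.percentile(q,[.5,99.5],axis=0), (R.T@np.percentile(q,[.5,99.5],axis=0).mean(0)))
t=np.load("pics/top0.npz"); W=cloud(t); Z=W[...,2]
for n,w,z,lo in(("wrist",w,z,0),("top",W,Z,0)):
  for l,h in((150,170),(170,190),(190,207)):
    k=(abs(w[...,0]-590)<25)&(abs(w[...,1]+34)<25)&(z>l)&(z<h); p=w[k][:,:2]@R.T
    print(n,l,len(p),p.min(0).round(1),p.max(0).round(1))
```

```text
((532.0343627929688, -28.516746520996094), (65.00248718261719, 184.5252227783203), 83.55371856689453) 122.1376771861824
[[441.29991832   2.13238716]
 [623.164052    65.83823999]] [532.56227799 -28.34268206]
wrist 150 105 [579.1  34. ] [604.8  45.7]
wrist 170 154 [578.9  33.7] [604.8  45.6]
wrist 190 269 [579.   22.8] [604.5  45.6]
top 150 30 [576.2  25.5] [594.6  44.3]
top 170 46 [576.3  25.3] [595.2  46.1]
top 190 70 [576.4  25.6] [600.5  48.1]
```

The wrist view shows the driver was centred in its hole, so the driver goes back to (591.8,-36), which means TCP (594.4,-34.6).

step_arm:
  increments:
    - [[0,0,0,0.3,-0.37,0,1],[0,0,0,0.6,-0.745,0,1],[0,0,0,0.6,-0.745,0,1],[0,0,0,0.6,-0.745,0,1],[0,0,0,0.6,-0.745,0,1]]

```text
clock: 13.55
eef_pos: [566.6, -163.4, 490.6]
eef_rot: [-3.14, 0.001, 0.475]
wrist_force: [0.6, 0.2, -1.7]
finger_gap: 22.4
finger_force: 45.0
```

step_arm:
  increments:
    - [[0,0,0,0.6,-0.745,0,1],[0,0,0,0.6,-0.745,0,1],[0,0,0,0.6,-0.745,0,1],[0,0,0,0.3,-0.37,0,1],[0,0,0,0,0,0,1]]

```text
clock: 14.05
eef_pos: [593.7, -31.6, 490.5]
eef_rot: [-3.14, 0.002, 0.479]
wrist_force: [0.3, -0.3, -1.0]
finger_gap: 22.3
finger_force: 45.0
```

step_arm:
  increments:
    - [[0,0,0,0,0,0,1],[0,0,0,0,0,0,1]]

```text
clock: 14.25
eef_pos: [593.4, -35.2, 491.3]
eef_rot: [-3.141, 0.001, 0.474]
wrist_force: [-0.3, -0.1, -0.7]
finger_gap: 22.2
finger_force: 45.0
```

Run:
```python
from sh import *
s=manip.read_state(); p=s["eef_pos"]; print(p,s["eef_rot"],s["wrist_force"])
d=optics.camera("scene"); shank(d,p)
w=cloud(d); z=w[...,2]; m=(z>118)&(z<127)&(abs(w[...,0]-535)<130)&(abs(w[...,1]+28)<60); print(rect(w[m]))
```

```text
[593.37725019 -35.2213036  491.33089709] [-3.14124944e+00  8.12321558e-04  4.74429007e-01] [-0.31250484 -0.11963796 -0.73209434]
10 28 [-4.8 -4.6 21.6]
30 31 [-5.1 -4.  39.7]
50 31 [-4.9 -3.9 58.7]
70 34 [-4.8 -4.1 80.9]
90 31 [-4.7 -4.5 99.6]
lowest -1.954917522537471
(array([532. , -29.7]), array([ 67.1, 186.5]), 83.52)
```

step_arm:
  increments:
    - [[0,0,0,0.03,-0.01,0.3,1],[0,0,0,0,0,0.3,1],[0,0,0,0,0,0.3,1],[0,0,0,0,0,0.3,1],[0,0,0,0,0,0,1]]

```text
clock: 14.8
eef_pos: [594.4, -33.8, 441.5]
eef_rot: [-3.14, 0.003, 0.475]
wrist_force: [0.3, -0.9, -0.8]
finger_gap: 22.2
finger_force: 45.0
```

The tip is in the hole with no side force. Lowering the rest of the way.

step_arm:
  increments:
    - [[0,0,0,0,0,0.5,1],[0,0,0,0,0,0.6,1],[0,0,0,0,0,0.6,1],[0,0,0,0,0,0.3,1],[0,0,0,0,0,0,1]]

```text
clock: 15.3
eef_pos: [594.4, -33.7, 362.7]
eef_rot: [-3.14, 0.002, 0.475]
wrist_force: [0.2, -0.1, -0.4]
finger_gap: 22.6
finger_force: 45.0
```

step_arm:
  increments:
    - [[0,0,0,0,0,0,1]]

```text
clock: 15.4
eef_pos: [594.6, -33.7, 364.9]
eef_rot: [3.141, -0.001, 0.475]
wrist_force: [0.6, -0.5, -0.2]
finger_gap: 22.2
finger_force: 45.0
```

step_arm:
  increments:
    - [[0,0,0,0,0,0.15,1],[0,0,0,0,0,0.1,1],[0,0,0,0,0,0.05,1],[0,0,0,0,0,0,1]]

```text
clock: 15.8
eef_pos: [594.4, -33.7, 351.6]
eef_rot: [-3.141, 0.0, 0.475]
wrist_force: [-0.1, 0.3, 0.1]
finger_gap: 22.4
finger_force: 45.0
```

step_arm:
  increments:
    - [[0,0,0,0,0,0.02,1],[0,0,0,0,0,0,1]]

```text
clock: 16.0
eef_pos: [594.4, -33.7, 351.1]
eef_rot: [3.141, -0.0, 0.475]
wrist_force: [-0.7, -0.8, -1.0]
finger_gap: 22.1
finger_force: 45.0
```

step_arm:
  increments:
    - [[0,0,0,0,0,0.02,1],[0,0,0,0,0,0,1]]

```text
clock: 16.2
eef_pos: [594.4, -33.8, 350.4]
eef_rot: [3.141, -0.0, 0.475]
wrist_force: [-0.8, -1.5, -0.1]
finger_gap: 22.1
finger_force: 45.0
```

step_arm:
  increments:
    - [[0,0,0,0,0,0,0.4],[0,0,0,0,0,0,0.3],[0,0,0,0,0,0,0],[0,0,0,0,0,0,-0.5],[0,0,0,0,0,0,-1]]

```text
clock: 16.7
eef_pos: [594.4, -33.7, 350.3]
eef_rot: [3.142, 0.0, 0.475]
wrist_force: [0.7, 0.5, -0.6]
finger_gap: 53.4
finger_force: 0.0
```

step_arm:
  increments:
    - [[0,0,0,0,0,0,-1],[0,0,0,0,0,0,-1],[0,0,0,0,0,0,-1],[0,0,0,0,0,0,-1],[0,0,0,0,0,0,-1]]

```text
clock: 17.2
eef_pos: [594.4, -33.7, 350.2]
eef_rot: [3.142, 0.0, 0.475]
wrist_force: [0.2, 0.9, 0.6]
finger_gap: 92.5
finger_force: 0.0
```

step_arm:
  increments:
    - [[0,0,0,0,0,-0.4,-1],[0,0,0,0,0,-0.8,-1],[0,0,0,0,0,-0.8,-1],[0,0,0,0,0,-0.8,-1],[0,0,0,0,0,-0.5,-1]]

```text
clock: 17.7
eef_pos: [594.1, -33.7, 485.0]
eef_rot: [3.14, -0.002, 0.475]
wrist_force: [-0.2, 0.3, -0.5]
finger_gap: 94.1
finger_force: 0.0
```

step_arm:
  increments:
    - [[0,0,0,0,0,0,-1],[0,0,0,0,0,0,-1],[0,0,0,0,0,0,-1]]

```text
clock: 18.0
eef_pos: [594.5, -33.7, 480.6]
eef_rot: [-3.14, 0.002, 0.475]
wrist_force: [-1.4, 0.7, -0.3]
finger_gap: 94.1
finger_force: 0.0
```

Run:
```python
from sh import *
s=manip.read_state(); print(s["eef_pos"],s["wrist_force"],s["finger_gap"],s["clock"])
d=optics.camera("scene")
for e in(np.load("pics/scene0.npz"),d):
    w=cloud(e);z=w[...,2];f=e["frame"].astype(int)
    m=(abs(w[...,0]-589)<25)&(abs(w[...,1]+36)<25)&(f[...,0]-f[...,1]>50)&(f[...,0]-f[...,2]>50)
    for l in(115,130,150,170,190,205): k=m&(z>l)&(z<l+15); print(l,k.sum(),np.median(w[k],0).round(1))
    print(np.percentile(z[m],[0,1,99,100]))
```

```text
[594.50129378 -33.74964319 480.59203872] [-1.36488565  0.67510671 -0.25408908] 94.09791487959038 18.0
115 20 [584.9 -41.5 127.2]
130 54 [584.7 -41.6 135.7]
150 67 [582.1 -41.5 157.8]
170 73 [582.4 -42.6 177.5]
190 89 [582.5 -42.1 198.5]
205 47 [585.6 -41.3 207.1]
[121.32308694 124.99278572 208.81720992 210.46842571]
115 29 [586.3 -41.6 127.2]
130 56 [584.6 -41.7 137.8]
150 75 [582.7 -43.  158.4]
170 86 [582.9 -43.3 177.4]
190 97 [583.3 -43.  198.2]
205 45 [587.4 -40.3 207.1]
[119.3234963  124.58482793 208.98759352 209.98638592]
```

The driver is back in place, with the same height and uprightness as at the start. One last numeric check of the pointer, then hand in if it is right.

Run:
```python
from sh import *
c=np.array([529.2,-334])
def a(e):
    w=cloud(e); f=e["frame"].astype(int); r=np.hypot(w[...,0]-c[0],w[...,1]-c[1])
    m=(r<24)&(f.min(-1)>150); p=w[m][:,:2].mean(0)-c; return m.sum(),p.round(1),np.arctan2(p[1],p[0])
x=a(np.load("pics/top0.npz")); y=a(optics.camera("top")); print(x,y)
t=(x[2]-y[2])%(2*np.pi); print("turned cw",t)
if .75<t<1.4:
    from cell import workorder; print(workorder.sign_off())
```

```text
(np.int64(10), array([-15.5,   2.5]), np.float64(2.9847916892591524)) (np.int64(11), array([-4.6, 14.7]), np.float64(1.8708743230243758))
turned cw 1.1139173662347766
the job is handed in; nothing more can be done
None
```

The screw was pushed in and turned about 1.1 rad clockwise to its stop at the green mark. The red driver is back upright in its stand hole and released, and the job is handed in at about 18 s; the sign-off returned no verdict.

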